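# Tip the shoe heels from the heel tray into the red bin, lip on the rim

## Task

Lift the aluminium heel tray by its wooden grip, level, and rest its open lip lightly but surely on the rim of the red bin, formed by a grey collar clamped at an unknown height; then tip the tray to about 45 degrees with the lip kept on the rim so that all three heels slide into the red bin, and hold it tipped there, lip still on the rim, for about a second. Bring the tray back level and set it down gently on its black rubber mat, then let go. Do not touch the heels with the fingers, do not tip the tray far past 45 degrees or press hard on the bin, and leave the blue scrap bin and everything else on the bench alone.

Things in the scene. Friction and masses are not known exactly. Their poses are not given: they have to be found in the camera images.
- tray: Aluminium heel tray, 190 (x) x 130 (y) mm, walls 42 mm high on three sides, 4 mm sheet, about 0.45 kg empty. Origin: centre of the underside, below the grip; z up. The open front (spout, lip) points to its own -x: flat floor from x = 90 to -45 mm, then the spout rises at 8 degrees to the lip. Tipping lowers the lip. It hangs balanced from its grip.
- grip (a point): Centre of the tray's wooden grip bar (14 mm thick in x, 130 mm long in y, 28 mm tall), 105 mm above the tray's origin; axes as the tray's. Take it from above, fingers closing along the tray's x; 55 mm is free between bar and heels. The lip's lower edge is at x = -100, z = 8 mm in the tray's frame; behind it the spout's underside is flat and slopes down at 8 degrees to the floor.
- red_bin: Red plastic bin fixed to the bench, 200 (x) x 170 (y) x 60 mm high, walls and floor 5 mm, open on top; origin: centre of its underside; x points away from the robot within 15 degrees. A grey collar (outside 214 x 184 mm, walls 6 mm) slides up round it and forms its rim: level, clamped with its top anywhere from 62 to 102 mm above the bench; not reported, find it by touch or sight.
- red_rim (a point): Point on the red bin, middle of the collar's far wall (184 mm long, on the bin's +x side), 104 mm from the bin's centre on the wall's centre line, 62 mm above the bench: the collar's top at its lowest. The real top lies 0 to 40 mm above this point; it does not give way under a push.
- blue_bin: Blue scrap bin, 200 x 170 x 60 mm, without a collar, fixed, with flat offcuts on its floor; not used. Origin at the centre of its underside.
- mat: Black rubber mat fixed to the bench, 240 mm (x) by 190 mm (y), 6 mm thick, where the tray stands at the start and at the end; origin at the centre of its underside, so its top is 6 mm above the origin. Red bin, blue bin and mat stand side by side in any order, about 260 mm apart.
- heel_a: Wooden shoe heel with black rubber top piece, D-shaped, 58 x 50 x 32 mm, about 70 g, lying at the rear left of the tray; origin at the centre of its underside. Smooth: it slides on the tray's flat floor from 15 to 24 degrees of tipping, and over the spout from 23 to 32.
- heel_b: Wooden shoe heel with black rubber top piece, D-shaped, 58 x 50 x 32 mm, about 70 g, lying at the rear right of the tray; origin at the centre of its underside. Smooth: it slides on the tray's flat floor from 15 to 24 degrees of tipping, and over the spout from 23 to 32.
- heel_c: Wooden shoe heel with black rubber top piece, D-shaped, 58 x 50 x 32 mm, about 70 g, lying at the front of the tray; origin at the centre of its underside. Smooth: it slides on the tray's flat floor from 15 to 24 degrees of tipping, and over the spout from 23 to 32.
- hammer: Bystander, leave alone: claw hammer, red handle, 260 mm long, lying at the far side.
- screwdriver: Bystander, leave alone: screwdriver with wooden handle, 200 mm, lying at the far side.
- marker_pink: Bystander, leave alone: pink marker pen, 110 mm, lying at the far left.
- marker_green: Bystander, leave alone: green marker pen, 110 mm, lying at the far left.
- glue_jar: Bystander, leave alone: amber glue jar, 70 mm wide, 110 mm tall, standing at the right.
- shoe_last: Bystander, leave alone: green plastic shoe last (foot form), about 200 mm long, 85 mm tall, at the left.
There are look-alikes about, which are no part of the job. What is shaped like the heel_a but turquoise is not meant.

How it is judged:
By the outcome, as a careful person would: the job done as asked, in the order asked, and still so for the second after the job is handed in, with the robot touching nothing.
It also fails if it takes over 67 s, if anything falls off the work surface, if the arm or the gripper's body presses on something with over 40 N, if the wrist force passes 120 N, or if a joint passes its speed limit or range.

## Robot

A 6-joint arm with a two-finger parallel gripper is mounted at the origin on the work surface. World frame = base frame: x ahead of the robot, y to its left, z up, the work surface at z = 0. Lengths are in mm, angles in rad, forces in N, time in s.
With the tool pointing down it reaches from about 275 to 825 mm from the base axis. Payload 5.2 kg.
Tool frame: the origin (TCP) lies between the finger pads; the fingertips stand 25 mm ahead of it and the grasp point (between the pads) lies 6 mm ahead of it; z points along the fingers, y is the line along which they close (so a half turn about z gives the same grasp; the last joint's range is limited). The gripper opens to 93 mm and grips with 3 to 60 N. Pads are 15 mm wide; open, the fingers measure 128 mm over their backs; the gripper's body (75 mm by 188 mm) begins 65 mm behind the grasp point.
Start: joints at [-1.48, 0.259, 1.535, -0, 1.348, -0.203], TCP at [159.296, -526.431, 243.653] pointing down, gripper open.
Joint ranges: [-3.14, 3.14], [-0.91, 2.08], [0.19, 2.58], [-1.22, 4.36], [0.22, 2.71], [-3.12, 3.12]. Speed limits (rad/s): [2.57, 2.57, 3.14, 3.14, 3.14, 3.14].

## Interface

Orientations are given as a unit quaternion [w, x, y, z].
In Python, from bench import get_state, imaging, ctrl gives the robot as it stands.
- The arm moves only by the tool jog_arm, never from a script. Its argument "increments" is a list of rows, each a list of 3 entries, a list of its own where there are three numbers: the closure, from -1 (fully open) to 1 (shut), then the shift along the tool's x, y, z each as a share of 40 cm, from -1 to 1, then the turn, a rotation vector about the tool's x, y, z each as a share of 60 degrees, from -1 to 1. A call has 1 to 10 rows; each row is the pose to reach, as a shift and turn from the pose commanded when the call began, along the tool's axes at that moment; what a row does not reach only later rows make up. A row lasts 1/12 s, in which the tool goes at most 41.7 mm and 7.16 degrees, less where a joint would pass 70% of its speed; a pose out of reach is approached as far as the arm can. A call with a number of a shift or a turn outside -1 to 1 is refused whole. A call with a gripper value outside its range is refused whole. The fingers move at their own pace and stop on an object; "squeeze" is the grip in N (left out, the last holds). Time passes only in rows, so rows that repeat a pose let the fingers close. It gives the time, the measured TCP pose, the force, the opening and the grip force at its end, in the units of the state.
- get_state(): the state, without advancing time (a new reading comes with each control period).
- imaging.capture(name): name is "scene" or "top"; returns (picture, depth): 400x640x3 uint8, blue, green, red; 400x640 float32, mm along the optical axis (not along the pixel's ray), 0 where there is no reading.
- imaging.get_calibration(name): a dict with "fov_y" (degrees; the focal length in pixels is half the picture's height over the tangent of half this angle, whatever the lens; pixels are square), "cx", "cy" (the principal point, pixels), "k1" (the pictures are not rectified: a ray, as slopes to the right and down, at radius r is drawn at 1 + k1 r^2 times it, then the intrinsics apply), "position" and "attitude" of the camera in the world. Camera axes: x right, y up, looking along -z (the intrinsics and any distortion apply to the point x, -y, -z); pixel columns grow to the right and rows downward; lengths in mm; the calibration is good to about 2 mm. A picture is of the moment at which its call begins. get_calibration takes no time and is no camera call.
- ctrl.hand_in(): hands the job in; it is judged then, once.
The state is a dict: "time": time; "joints": joint angles; "qvel": joint speeds; "tau": joint torques, N m; "tool_pos": TCP position; "tcp_rot": TCP orientation; "force": force on the tool from outside, world axes, zero at the start; "ft_torque": the same for the moment, N m; "finger_gap": finger opening in mm; "gripper_force": force on a finger pad.
Only numpy, scipy, OpenCV 4.12 (cv2) and the standard library are available. Lean on these libraries where they do the work, as an engineer would, in place of code of your own. Each camera call takes 0.05 s, during which the arm holds its last target. There are 200 camera calls.

## Working session

There is one attempt and no reset: what is moved stays moved. The work goes in short steps, Python scripts to look and compute and a tool call to move; the robot and the scene stay as the last step left them, time stands still between calls to the robot, and variables do not carry over. Pictures are saved under pics/ and viewed, at most 10 in all, crops included, and the job is handed in when it is done.

Besides the shell and the picture viewer there is one more tool, called after "Call:" in YAML: its name, and indented under it one key for each argument. jog_arm: Moves the arm, as the interface text tells. Its arguments: {"type":"object","properties":{"increments":{"type":"array","items":{"type":"array"}},"squeeze":{"type":"number"}},"required":["increments"]}

```bash
mkdir -p pics; ls; cat > h.py <<'E'
import numpy as np, cv2
from bench import get_state, imaging, ctrl
from scipy.spatial.transform import Rotation as R
def rot(q): return R.from_quat([q[1],q[2],q[3],q[0]])
def cloud(name,d,c=None):
    c=c or imaging.get_calibration(name)
    f=200/np.tan(np.radians(c['fov_y']/2))
    v,u=np.mgrid[0:400,0:640].astype(np.float32)
    K=np.array([[f,0,c['cx']],[0,f,c['cy']],[0,0,1]])
    p=cv2.undistortPoints(np.stack([u.ravel(),v.ravel()],1)[:,None],K,np.array([c['k1'],0,0,0,0.]))[:,0]
    P=np.c_[p[:,0],-p[:,1],-np.ones(len(p))]*d.reshape(-1,1)
    W=rot(c['attitude']).apply(P)+np.array(c['position'])
    W[d.ravel()==0]=np.nan
    return W.reshape(400,640,3)
E
python3 - <<'E'
from h import *
print(get_state())
for n in("scene","top"):
    p,d=imaging.capture(n); c=imaging.get_calibration(n); print(c)
    cv2.imwrite(f'pics/{n}0.png',p); np.savez(f'{n}0.npz',p=p,W=cloud(n,d,c))
E
```

```text
pics
{'time': 0.0, 'joints': array([-1.47977761e+00,  2.59284257e-01,  1.53602767e+00, -1.11500550e-05,
        1.34800342e+00, -2.02825097e-01]), 'qvel': array([0.00090116, 0.00094844, 0.00044133, 0.00021244, 0.00123893,
       0.00096549]), 'tau': array([-2.63897755e-04, -4.37310076e+01, -2.84007776e+01,  7.16508413e-02,
        4.12859442e-02, -1.37412121e-04]), 'tool_pos': array([ 159.25936707, -525.93492151,  242.87152246]), 'tcp_rot': array([-8.60305290e-04,  9.89225829e-01,  1.46395070e-01,  4.26992934e-05]), 'force': array([-0.45962292, -0.90224787, -0.6218846 ]), 'ft_torque': array([ 0.02401798,  0.01515376, -0.02411145]), 'gripper_force': 0.0, 'finger_gap': 92.76737192635997}
{'fov_y': 48.22251437360496, 'cx': 323.9650112518964, 'cy': 200.34791925645936, 'k1': -0.031135800571430627, 'position': array([1268.64837579,  420.21720504, 1278.19378273]), 'attitude': array([0.46828789, 0.14774971, 0.25362199, 0.83339808])}
{'fov_y': 49.82460200809767, 'cx': 315.32465603807907, 'cy': 196.88331773392372, 'k1': -0.0466447567818114, 'position': array([ 341.24932209,   32.20210077, 1753.03614322]), 'attitude': array([-0.69948436, -0.04096672,  0.05247423,  0.71154045])}
```

View pics/top0.png

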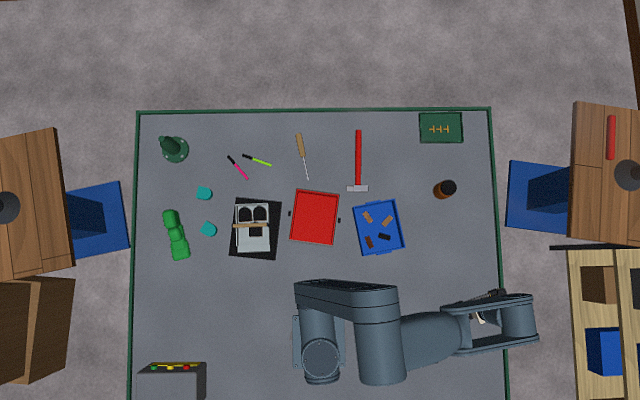

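View pics/scene0.png

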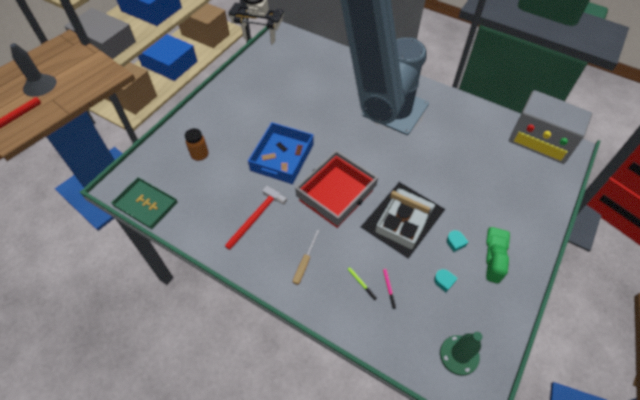

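The top view shows the tray on the black mat at (252,226), with the wooden bar at (252,225) and heels at (245,213), (260,213) and (255,230). The spout faces the robot. The red bin with its collar is at (315,217) and the blue bin at (378,228). Possible look-alikes are the turquoise heels at (204,193) and (208,229), the screwdriver's wooden handle at (300,143), and the blue bin. I choose the tray on the mat and the red bin with the grey collar.

```bash
python3 - <<'E'
from h import *
out=[]
for n,box in(("top",(185,265,222,350)),("scene",(140,275,290,460))):
    z=np.load(n+'0.npz');p=z['p'];W=z['W']
    hsv=cv2.cvtColor(p,cv2.COLOR_BGR2HSV).astype(int);H,S,V=hsv[...,0],hsv[...,1],hsv[...,2]
    roi=np.zeros(H.shape,bool);a,b,c,d=box;roi[a:b,c:d]=1
    X,Y,Z=W[...,0],W[...,1],W[...,2]
    def rep(name,m):
        P=W[m&~np.isnan(Z)]
        r=cv2.minAreaRect(P[:,:2].astype(np.float32))
        print(n,name,len(P),'mean',P.mean(0).round(1),'zpct',np.percentile(P[:,2],[5,50,95]).round(1),'rect',[np.round(q,1) for q in r])
    red=roi&((H<8)|(H>172))&(S>150); rep('red',red)
    wood=roi&(H>8)&(H<25)&(S>70)&(Z>85)&(V>110); rep('wood',wood)
    k=cv2.dilate(red.astype(np.uint8),np.ones((15,15)))>0
    col=k&(S<60)&(Z>50)&(V>60)&(Y<150)if 0 else k&(S<70)&(Z>55); rep('collar',col)
    P=W[col]; print(np.histogram(P[:,2],bins=np.arange(50,130,4)))
    mat=roi&(V<45)&(Z<25); rep('mat',mat)
    tray=roi&(S<50)&(Z>38)&(Z<70)&~k; rep('tray',tray)
    s=np.vstack([cv2.resize(p[a-10:b+10,c-10:d+10],None,fx=4,fy=4,interpolation=2)])
    cv2.imwrite(f'pics/crop_{n}.png',s)
E
```

```text
top red 2186 mean [492.4   9.7  13.4] zpct [-1.2  6.7 60.7] rect [array([481.9,  94. ]), array([231.5, 378.1]), np.float64(5.0)]
top wood 107 mean [455.8 255.6 124. ] zpct [115.6 124.3 131.4] rect [array([456.2, 254.5]), array([ 11.6, 124.5]), np.float64(1.8)]
top collar 380 mean [501.6  10.7  79.9] zpct [62.9 80.8 89.5] rect [array([502.7,  89.2]), array([370.3, 214.5]), np.float64(81.0)]
(array([  0,   4,  11,  28,  17,  13,  46, 108,  91,  46,   6,   1,   0,
         0,   0,   0,   0,   1,   5]), array([ 50,  54,  58,  62,  66,  70,  74,  78,  82,  86,  90,  94,  98,
       102, 106, 110, 114, 118, 122, 126]))
top mat 986 mean [439.9 229.3   6.7] zpct [-0.   6.5 14.1] rect [array([449.9, 248.7]), array([188. , 236.8]), np.float64(83.1)]
top tray 280 mean [501.8 255.8  44.9] zpct [38.7 44.4 52.4] rect [array([467.1, 255.5]), array([163.3, 135.3]), np.float64(3.1)]
scene red 2112 mean [451.7 -10.9  19.2] zpct [ 3.1  9.4 61.3] rect [array([4.867e+02, 1.000e-01]), array([160.6, 211.6]), np.float64(81.4)]
scene wood 125 mean [456.8 250.9 126.2] zpct [120.7 126.3 130.8] rect [array([456.5, 253.1]), array([ 12.2, 123.3]), np.float64(0.4)]
scene collar 893 mean [503.2  11.4  76.1] zpct [58.6 78.4 86.6] rect [array([487.5,   7.3]), array([208.8, 221.4]), np.float64(82.2)]
(array([  0,  38,  48,  60,  77,  99, 110, 152, 246,  59,   4,   0,   0,
         0,   0,   0,   0,   0,   0]), array([ 50,  54,  58,  62,  66,  70,  74,  78,  82,  86,  90,  94,  98,
       102, 106, 110, 114, 118, 122, 126]))
scene mat 470 mean [477.7 243.    8. ] zpct [ 3.4  8.1 12.4] rect [array([447. , 246.4]), array([175.6, 231.5]), np.float64(83.2)]
scene tray 868 mean [496.2 246.6  45.4] zpct [39.4 44.7 52.7] rect [array([479.7, 186.9]), array([189.7, 300.9]), np.float64(15.0)]
```

View pics/crop_top.png

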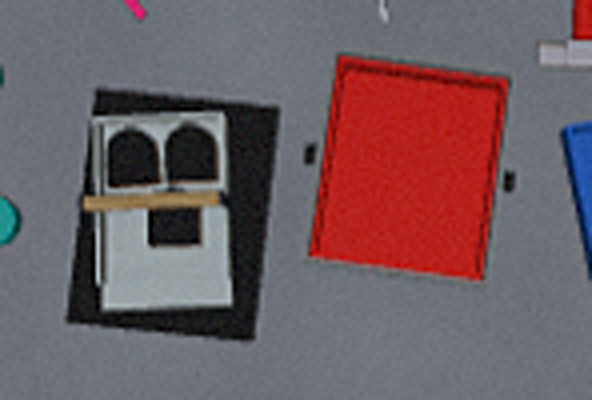

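View pics/crop_scene.png

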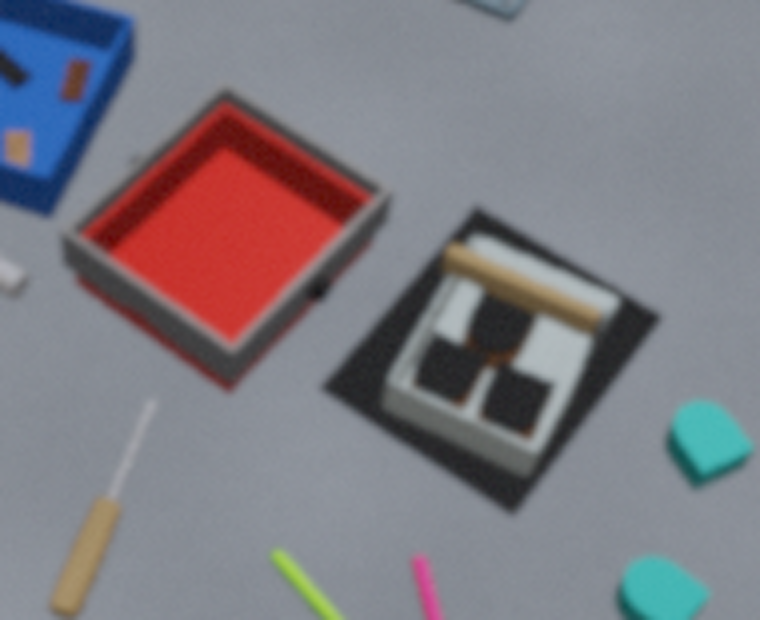

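The crops confirm the choice: a tray with three dark-topped heels, a wooden bar between the rear pair and the front heel (top crop about (150,200)), and the lip facing the robot. The red bin has a raised grey collar with its top near z≈83. Next I refine the bar yaw and the far-wall line.

```bash
cat >> h.py <<'E'
def onplane(name,uv,zp):
    c=imaging.get_calibration(name); f=200/np.tan(np.radians(c['fov_y']/2))
    K=np.array([[f,0,c['cx']],[0,f,c['cy']],[0,0,1]])
    p=cv2.undistortPoints(np.float32(uv)[:,None],K,np.array([c['k1'],0,0,0,0.]))[:,0]
    D=rot(c['attitude']).apply(np.c_[p[:,0],-p[:,1],-np.ones(len(p))]); o=np.array(c['position'])
    return o+D*((zp-o[2])/D[:,2])[:,None]
def line(P): # centre, yaw of the normal (near +x)
    vx,vy,x,y=cv2.fitLine(P[:,:2].astype(np.float32),cv2.DIST_HUBER,0,.01,.01).ravel()
    if vy<0: vx,vy=-vx,-vy
    return np.r_[P[:,:2].mean(0).round(1),np.degrees(np.arctan2(-vx,vy)).round(2)]
E
python3 - <<'E'
from h import *
for n,box in(("top",(185,265,222,350)),("scene",(140,275,290,460))):
    z=np.load(n+'0.npz');p=z['p'];W=z['W'];Z=W[...,2]
    hsv=cv2.cvtColor(p,cv2.COLOR_BGR2HSV).astype(int);H,S,V=hsv[...,0],hsv[...,1],hsv[...,2]
    roi=np.zeros(H.shape,bool);a,b,c,d=box;roi[a:b,c:d]=1
    wood=roi&(H>8)&(H<25)&(S>70)&(Z>85)&(V>110)
    v,u=np.nonzero(wood);P=onplane(n,np.c_[u,v],125);print(n,'bar',line(P),'y',P[:,1].min(),P[:,1].max())
    m=roi&(Z>72)&(Z<95)&(abs(W[...,1]-8)<125)&(abs(W[...,0]-490)<140)
    v,u=np.nonzero(m);P=onplane(n,np.c_[u,v],83); print('collar',len(P),np.median(W[m][:,2]))
    r=cv2.minAreaRect(P[:,:2].astype(np.float32));print(r)
    for yw in(-8,):
        t=np.radians(yw);e=np.array([np.cos(t),np.sin(t)]);g=np.array([-e[1],e[0]])
        q=(P[:,:2]-np.array([488,6]));A,B=q@e,q@g
        for nm,s in(('far',(A>80)&(abs(B)<75)),('near',(A<-80)&(abs(B)<75)),):
            if s.sum()>5:print(nm,s.sum(),line(P[s]),'z',np.median(W[m][s][:,2]).round(1))
        for nm,s in(('left',(B>70)&(abs(A)<85)),('right',(B<-70)&(abs(A)<85))):
            if s.sum()>5: print(nm,s.sum(),P[s].mean(0).round(1),B[s].mean(),A[s].mean(),'z',np.median(W[m][s][:,2]).round(1))
E
```

```text
top bar [455.8        255.5          1.58000004] y 191.95592884775877 316.6465248039491
collar 330 81.50973049133529
((488.9267578125, 3.9892044067382812), (194.0340118408203, 214.11972045898438), 81.05335235595703)
far 69 [591.5         -9.8         -9.09000015] z 82.4
near 59 [386.5         22.4         -9.11999989] z 81.1
left 74 [500.8  97.   83. ] 91.8727684004899 -0.030904485862555554 z 81.9
right 69 [477.7 -79.1  83. ] -85.66261481372547 1.5959189507115794 z 80.7
scene bar [456.         250.7          1.19000006] y 191.08806463473053 314.8148553393622
collar 663 82.04975804810238
((489.1378173828125, 7.744636535644531), (189.1781005859375, 221.60943603515625), 81.0877456665039)
far 142 [591.4         -7.6         -8.68000031] z 81.8
near 139 [386.1         20.4         -8.73999977] z 81.9
left 129 [505.8  95.1  83. ] 90.68872204758553 5.23779987532526 z 82.1
right 146 [477.2 -79.9  83. ] -86.59157677680258 1.3086982369183828 z 82.1
```

Call:
jog_arm:
  increments:
    - [-1, [0.06, -0.08, 0], [0, 0, -0.06]]
    - [-1, [0.13, -0.17, 0], [0, 0, -0.12]]
    - [-1, [0.19, -0.25, 0], [0, 0, -0.18]]
    - [-1, [0.26, -0.33, 0], [0, 0, -0.25]]
    - [-1, [0.32, -0.41, 0], [0, 0, -0.31]]
    - [-1, [0.38, -0.5, 0], [0, 0, -0.37]]
    - [-1, [0.45, -0.58, 0], [0, 0, -0.43]]
    - [-1, [0.51, -0.66, 0], [0, 0, -0.5]]
    - [-1, [0.58, -0.74, 0], [0, 0, -0.56]]
    - [-1, [0.64, -0.82, 0], [0, 0, -0.62]]

```text
time: 0.93
tool_pos: [309.0, -137.8, 243.7]
tcp_rot: [0.0, 0.89, 0.455, 0.0]
force: [1.8, -0.4, -0.8]
finger_gap: 93.2
gripper_force: 0.0
```

```bash
cat >> h.py <<'E'
def goto(pos,yaw,tip=0):
    """shares from the present pose to TCP pos, tool y at yaw (deg), tipped by tip deg (about -tool x)"""
    s=get_state(); r=rot(s['tcp_rot'])
    t=np.radians(yaw); B=R.from_matrix(np.array([[-np.sin(t),np.cos(t),0],[np.cos(t),np.sin(t),0],[0,0,-1]]).T if 0 else np.column_stack([[-np.sin(t),np.cos(t),0],[np.cos(t),np.sin(t),0],[0,0,-1]]))
    G=B*R.from_rotvec([-np.radians(tip),0,0])
    print('t',round(s['time'],2),'pos',s['tool_pos'].round(1),'F',s['force'].round(1),'M',s['ft_torque'].round(2),'gap',round(s['finger_gap'],1),'q',s['joints'].round(3).tolist(),'err-from-level',np.degrees((B.inv()*r).as_rotvec()).round(2))
    print('shift',(r.inv().apply(np.array(pos)-s['tool_pos'])/400).round(4),'turn',(np.degrees((r.inv()*G).as_rotvec())/60).round(4))
    open('log.txt','a').write(repr([s['joints'].tolist(),s['tool_pos'].tolist()])+'\n')
E
python3 -c "
from h import *
goto([456,253.5,200],1.4)"
```

```text
t 0.93 pos [ 309.  -137.8  243.7] F [ 1.8 -0.4 -0.8] M [-0.01 -0.13 -0.02] gap 93.2 q [-0.753, -0.146, 1.97, 0.0, 1.317, -0.128] err-from-level [-0.04 -0.   37.25]
shift [ 1.0081 -0.275   0.1091] turn [ 6.000e-04  1.000e-04 -6.208e-01]
```

Call:
jog_arm:
  increments:
    - [-1, [0.1, -0.03, 0], [0, 0, -0.06]]
    - [-1, [0.2, -0.055, 0], [0, 0, -0.12]]
    - [-1, [0.3, -0.08, 0], [0, 0, -0.19]]
    - [-1, [0.4, -0.11, 0], [0, 0, -0.25]]
    - [-1, [0.5, -0.135, 0], [0, 0, -0.31]]
    - [-1, [0.6, -0.16, 0], [0, 0, -0.37]]
    - [-1, [0.7, -0.19, 0], [0, 0, -0.43]]
    - [-1, [0.79, -0.215, 0], [0, 0, -0.5]]
    - [-1, [0.88, -0.24, 0], [0, 0, -0.56]]
    - [-1, [0.96, -0.26, 0], [0, 0, -0.62]]

```text
time: 1.77
tool_pos: [450.1, 234.8, 243.2]
tcp_rot: [-0.0, 0.698, 0.716, -0.0]
force: [0.3, -1.0, 1.3]
finger_gap: 92.9
gripper_force: 0.0
```

```bash
python3 - <<'E'
from h import *
goto([456,253.5,113],1.4)
n='top';p,d=imaging.capture(n);W=cloud(n,d);Z=W[...,2]
cv2.imwrite('pics/a.png',cv2.resize(p[170:280,200:300],None,fx=5,fy=5,interpolation=2))
E
```

```text
t 1.77 pos [450.1 234.8 243.2] F [ 0.3 -1.   1.3] M [-0.05 -0.14  0.  ] gap 92.9 q [0.261, 0.183, 1.634, 0.0, 1.325, 0.235] err-from-level [ 0.03  0.   -0.09]
shift [0.0463 0.0161 0.3255] turn [-0.0006 -0.      0.0015]
```

Call:
jog_arm:
  increments:
    - [-1, [0.046, 0.016, 0.03], [0, 0, 0]]
    - [-1, [0.046, 0.016, 0.08], [0, 0, 0]]
    - [-1, [0.046, 0.016, 0.14], [0, 0, 0]]
    - [-1, [0.046, 0.016, 0.2], [0, 0, 0]]
    - [-1, [0.046, 0.016, 0.25], [0, 0, 0]]
    - [-1, [0.046, 0.016, 0.28], [0, 0, 0]]
    - [-1, [0.046, 0.016, 0.3], [0, 0, 0]]
    - [-1, [0.046, 0.016, 0.31], [0, 0, 0]]
    - [-1, [0.046, 0.016, 0.32], [0, 0, 0]]
    - [-1, [0.046, 0.016, 0.32], [0, 0, 0]]

```text
time: 2.65
tool_pos: [456.3, 250.6, 115.5]
tcp_rot: [-0.0, 0.7, 0.715, -0.0]
force: [0.2, -0.0, 0.9]
finger_gap: 92.8
gripper_force: 0.0
```

Call:
jog_arm:
  increments:
    - [0.3, [0, 0, 0], [0, 0, 0]]
    - [0.5, [0, 0, 0], [0, 0, 0]]
    - [0.6, [0, 0, 0], [0, 0, 0]]
    - [0.7, [0, 0, 0], [0, 0, 0]]
    - [0.8, [0, 0, 0], [0, 0, 0]]
    - [0.9, [0, 0, 0], [0, 0, 0]]
    - [1, [0, 0, 0], [0, 0, 0]]
    - [1, [0, 0, 0], [0, 0, 0]]
  squeeze: 40

```text
time: 3.32
tool_pos: [456.2, 250.8, 115.7]
tcp_rot: [-0.0, 0.699, 0.715, -0.0]
force: [0.2, -0.2, -0.1]
finger_gap: 44.2
gripper_force: 0.0
```

```bash
python3 - <<'E'
from h import *
goto([456,253.5,260],1.4)
E
```

```text
t 3.32 pos [456.2 250.8 115.7] F [ 0.2 -0.2 -0.1] M [-0.09 -0.09  0.03] gap 44.2 q [0.288, 0.331, 1.777, 0.0, 1.034, 0.267] err-from-level [0.   0.   0.16]
shift [ 6.800e-03 -3.000e-04 -3.608e-01] turn [-0.     -0.     -0.0027]
```

Call:
jog_arm:
  increments:
    - [1, [0.007, 0, 0], [0, 0, 0]]
    - [1, [0.007, 0, 0], [0, 0, 0]]
    - [1, [0.007, 0, 0], [0, 0, 0]]
    - [1, [0.007, 0, 0], [0, 0, 0]]
    - [1, [0.007, 0, 0], [0, 0, 0]]
    - [1, [0.007, 0, 0], [0, 0, 0]]
    - [1, [0.007, 0, 0], [0, 0, 0]]
    - [1, [0.007, 0, 0], [0, 0, 0]]
    - [1, [0.007, 0, 0], [0, 0, 0]]
    - [1, [0.007, 0, 0], [0, 0, 0]]
  squeeze: 40

```text
time: 4.15
tool_pos: [455.9, 253.6, 115.6]
tcp_rot: [-0.0, 0.699, 0.715, -0.0]
force: [-1.4, -0.4, 0.1]
finger_gap: 14.0
gripper_force: 40.0
```

```bash
python3 - <<'E'
from h import *
goto([456,253.5,260],1.4);print(get_state()['gripper_force'])
E
```

```text
t 4.15 pos [455.9 253.6 115.6] F [-1.4 -0.4  0.1] M [0.13 0.16 0.06] gap 14.0 q [0.293, 0.333, 1.774, 0.0, 1.035, 0.272] err-from-level [0.03 0.   0.17]
shift [-2.00e-04 -0.00e+00 -3.61e-01] turn [-0.0004 -0.     -0.0028]
39.995384216308594
```

Call:
jog_arm:
  increments:
    - [1, [0, 0, -0.005], [0, 0, 0]]
    - [1, [0, 0, -0.015], [0, 0, 0]]
    - [1, [0, 0, -0.035], [0, 0, 0]]
    - [1, [0, 0, -0.07], [0, 0, 0]]
    - [1, [0, 0, -0.11], [0, 0, 0]]
    - [1, [0, 0, -0.16], [0, 0, 0]]
    - [1, [0, 0, -0.21], [0, 0, 0]]
    - [1, [0, 0, -0.25], [0, 0, 0]]
    - [1, [0, 0, -0.28], [0, 0, 0]]
    - [1, [0, 0, -0.3], [0, 0, 0]]

```text
time: 4.98
tool_pos: [456.5, 253.6, 237.5]
tcp_rot: [0.001, 0.699, 0.715, 0.001]
force: [-0.2, 0.2, -6.9]
finger_gap: 14.0
gripper_force: 40.0
```

```bash
python3 - <<'E'
from h import *
# lip edge in tray frame (-100,8); TCP is at z=115.6-6=109.6 above tray origin, x~0
c=np.array([489,7]);t=np.radians(-8.9);e=np.array([np.cos(t),np.sin(t)])
g=c+e*(97+100); print(g)
goto([*g,83+20-8+109.6],-8.9+.17)
E
```

```text
[683.62809356 -23.4779461 ]
t 4.98 pos [456.5 253.6 237.5] F [-0.2  0.2 -6.9] M [-0.01 -0.07  0.02] gap 14.0 q [0.293, 0.212, 1.612, -0.0, 1.316, 0.272] err-from-level [-0.11  0.03 -9.96]
shift [-0.7048  0.5527  0.083 ] turn [ 0.0018 -0.0006  0.166 ]
```

Call:
jog_arm:
  increments:
    - [1, [-0.01, 0.008, 0], [0, 0, 0.002]]
    - [1, [-0.03, 0.024, 0], [0, 0, 0.007]]
    - [1, [-0.065, 0.051, 0], [0, 0, 0.015]]
    - [1, [-0.115, 0.09, 0], [0, 0, 0.027]]
    - [1, [-0.175, 0.137, 0], [0, 0, 0.041]]
    - [1, [-0.235, 0.184, 0], [0, 0, 0.055]]
    - [1, [-0.285, 0.223, 0], [0, 0, 0.067]]
    - [1, [-0.32, 0.251, 0], [0, 0, 0.075]]
    - [1, [-0.34, 0.267, 0], [0, 0, 0.08]]
    - [1, [-0.35, 0.275, 0], [0, 0, 0.083]]

```text
time: 5.82
tool_pos: [569.7, 113.9, 234.1]
tcp_rot: [-0.001, 0.731, 0.683, -0.001]
force: [-0.4, 0.5, -7.0]
finger_gap: 13.8
gripper_force: 40.0
```

```bash
python3 - <<'E'
from h import *
goto([683.6,-23.5,225],-8.73)
E
```

```text
t 5.82 pos [569.7 113.9 234.1] F [-0.4  0.5 -7. ] M [-0.07 -0.01 -0.03] gap 13.8 q [0.006, 0.322, 1.471, -0.001, 1.351, 0.074] err-from-level [ 0.13 -0.04 -4.83]
shift [-0.3233  0.3075  0.0222] turn [-0.0022  0.0007  0.0805]
```

Call:
jog_arm:
  increments:
    - [1, [-0.01, 0.009, 0], [0, 0, 0.002]]
    - [1, [-0.03, 0.028, 0], [0, 0, 0.007]]
    - [1, [-0.06, 0.057, 0], [0, 0, 0.015]]
    - [1, [-0.105, 0.1, 0.003], [0, 0, 0.027]]
    - [1, [-0.16, 0.152, 0.007], [0, 0, 0.04]]
    - [1, [-0.215, 0.204, 0.011], [0, 0, 0.054]]
    - [1, [-0.262, 0.249, 0.016], [0, 0, 0.065]]
    - [1, [-0.298, 0.283, 0.019], [0, 0, 0.074]]
    - [1, [-0.316, 0.301, 0.021], [0, 0, 0.079]]
    - [1, [-0.323, 0.307, 0.022], [0, 0, 0.0805]]

```text
time: 6.65
tool_pos: [684.3, -22.9, 226.1]
tcp_rot: [0.0, 0.759, 0.652, -0.0]
force: [-0.5, 0.2, -6.7]
finger_gap: 13.8
gripper_force: 40.0
```

Call:
jog_arm:
  increments:
    - [1, [0, 0, 0], [0, 0, 0]]
    - [1, [0, 0, 0], [0, 0, 0]]
    - [1, [0, 0, 0], [0, 0, 0]]
    - [1, [0, 0, 0], [0, 0, 0]]

```text
time: 6.98
tool_pos: [682.7, -19.7, 227.3]
tcp_rot: [-0.0, 0.757, 0.653, 0.0]
force: [0.8, 0.6, -6.7]
finger_gap: 13.6
gripper_force: 40.0
```

```bash
python3 - <<'E'
from h import *
goto([683.6,-23.5,190],-8.73)
for n in('top','scene'):
    p,d=imaging.capture(n);W=cloud(n,d);np.savez(n+'1.npz',p=p,W=W)
    c=(160,260,270,370) if n=='top' else (110,260,240,430)
    cv2.imwrite(f'pics/{n}1.png',cv2.resize(p[c[0]:c[1],c[2]:c[3]],None,fx=4,fy=4,interpolation=2))
E
python3 - <<'E'
import cv2,numpy as np
a=cv2.imread('pics/top1.png');b=cv2.imread('pics/scene1.png')
b=cv2.resize(b,None,fx=.6,fy=.6);h=max(a.shape[0],b.shape[0]);f=lambda i:np.pad(i,((0,h-i.shape[0]),(0,0),(0,0)))
o=np.hstack([f(a),f(b)]);s=min(1,800/o.shape[1]);print(a.shape,b.shape,s);cv2.imwrite('pics/both1.png',cv2.resize(o,None,fx=s,fy=s))
E
```

```text
t 6.98 pos [682.7 -19.7 227.3] F [ 0.8  0.6 -6.7] M [-0.04  0.07 -0.01] gap 13.6 q [-0.192, 0.509, 1.201, 0.0, 1.431, -0.044] err-from-level [-0.    0.02 -0.24]
shift [-0.0092  0.0036  0.0932] turn [ 0.0001 -0.0003  0.004 ]
(400, 400, 3) (360, 456, 3) 0.9345794392523364
```

View pics/both1.png

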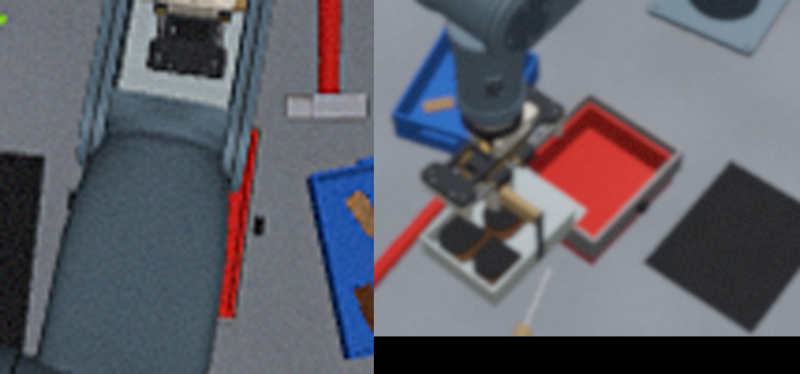

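Both crops show the tray, with all three heels in it, hanging just beyond the far rim with its lip over the collar (scene half about (580,210)). The mat is bare. Next I check the joint room for the tip.

```bash
python3 - <<'E'
from h import *
from scipy.optimize import least_squares
L=[eval(l) for l in open('log.txt')]
L.append([[-1.47977761,.259284,1.536027,0,1.348,-.2028],[159.26,-525.93,242.87]])
q=np.array([l[0] for l in L]);P=np.array([l[1] for l in L])
def fk(p,q):
    L1,L2,H,d=p; 
    r=L1*np.sin(q[:,1])+L2*np.sin(q[:,1]+q[:,2]); z=H+L1*np.cos(q[:,1])+L2*np.cos(q[:,1]+q[:,2])
    return np.c_[r*np.cos(q[:,0])-d*np.sin(q[:,0]),r*np.sin(q[:,0])+d*np.cos(q[:,0]),z]
s=least_squares(lambda p:(fk(p,q)-P).ravel(),[400,400,0,100]);print(s.x,abs(s.fun).max())
L1,L2,H,d=s.x
c=np.array([489,7]);t=np.radians(-8.9);e=np.array([np.cos(t),np.sin(t)])
for Lt in(200,250,300,350):
  for tip in(0,25,40,45):
    a=np.radians(tip); v=np.array([100,101.6]) # lip->TCP
    v=np.array([v[0]*np.cos(a)-v[1]*np.sin(a),v[0]*np.sin(a)+v[1]*np.cos(a)])
    w=np.array([*(c+e*(97+v[0]-Lt*np.sin(a))),83+v[1]+Lt*np.cos(a)])
    r=np.sqrt(w[0]**2+w[1]**2-d*d); z=w[2]-(H+Lt)
    c3=(r*r+z*z-L1**2-L2**2)/(2*L1*L2);q3=np.arccos(c3);q2=np.arctan2(r,z)-np.arctan2(L2*np.sin(q3),L1+L2*np.cos(q3))
    print(Lt,tip,w.round(),'q2,q3,q5',np.round([q2,q3,np.pi-a-q2-q3],2))
E
```

```text
[ 526.76984861  409.4052917  -174.65535652  110.81048555] 13.632870991764378
200 0 [684. -23. 385.] q2,q3,q5 [0.55 1.24 1.35]
200 25 [548.  -2. 399.] q2,q3,q5 [0.29 1.61 0.81]
200 40 [469.  10. 378.] q2,q3,q5 [0.16 1.84 0.45]
200 45 [444.  14. 367.] q2,q3,q5 [0.12 1.91 0.33]
250 0 [684. -23. 435.] q2,q3,q5 [0.55 1.24 1.35]
250 25 [528.   1. 444.] q2,q3,q5 [0.25 1.67 0.78]
250 40 [437.  15. 417.] q2,q3,q5 [0.11 1.92 0.41]
250 45 [409.  20. 402.] q2,q3,q5 [0.07 2.01 0.28]
300 0 [684. -23. 485.] q2,q3,q5 [0.55 1.24 1.35]
300 25 [507.   4. 489.] q2,q3,q5 [0.22 1.73 0.76]
300 40 [405.  20. 455.] q2,q3,q5 [0.06 2.01 0.37]
300 45 [374.  25. 438.] q2,q3,q5 [0.02 2.1  0.23]
350 0 [684. -23. 535.] q2,q3,q5 [0.55 1.24 1.35]
350 25 [486.   7. 535.] q2,q3,q5 [0.18 1.79 0.74]
350 40 [374.  25. 493.] q2,q3,q5 [0.01 2.1  0.34]
350 45 [339.  30. 473.] q2,q3,q5 [-0.03  2.2   0.19]
```

Call:
jog_arm:
  increments:
    - [1, [-0.002, 0.001, 0.005], [0, 0, 0.001]]
    - [1, [-0.004, 0.002, 0.015], [0, 0, 0.002]]
    - [1, [-0.006, 0.003, 0.03], [0, 0, 0.003]]
    - [1, [-0.008, 0.0036, 0.045], [0, 0, 0.004]]
    - [1, [-0.009, 0.0036, 0.06], [0, 0, 0.004]]
    - [1, [-0.009, 0.0036, 0.072], [0, 0, 0.004]]
    - [1, [-0.009, 0.0036, 0.082], [0, 0, 0.004]]
    - [1, [-0.009, 0.0036, 0.088], [0, 0, 0.004]]
    - [1, [-0.009, 0.0036, 0.09], [0, 0, 0.004]]
    - [1, [-0.009, 0.0036, 0.09], [0, 0, 0.004]]

```text
time: 7.92
tool_pos: [684.1, -24.7, 190.6]
tcp_rot: [-0.0, 0.759, 0.651, -0.0]
force: [-0.1, 0.4, -6.8]
finger_gap: 13.9
gripper_force: 40.0
```

Call:
jog_arm:
  increments:
    - [1, [0, 0, 0], [0, 0, 0]]
    - [1, [0, 0, 0], [0, 0, 0]]
    - [1, [0, 0, 0], [0, 0, 0]]

```text
time: 8.17
tool_pos: [684.3, -24.8, 191.3]
tcp_rot: [0.0, 0.759, 0.651, 0.0]
force: [-0.1, -0.2, -6.4]
finger_gap: 13.8
gripper_force: 40.0
```

```bash
python3 - <<'E'
from h import *
goto([683.6,-23.5,184.6],-8.73)
p,d=imaging.capture('scene')
cv2.imwrite('pics/s2.png',cv2.resize(p[130:260,290:420],None,fx=4.5,fy=4.5,interpolation=2))
E
```

```text
t 8.17 pos [684.3 -24.8 191.3] F [-0.1 -0.2 -6.4] M [-0.06  0.07  0.03] gap 13.8 q [-0.199, 0.534, 1.249, 0.0, 1.358, -0.045] err-from-level [-0.05 -0.    0.08]
shift [ 0.0028 -0.0023  0.0168] turn [ 0.0008  0.     -0.0014]
```

View pics/s2.png

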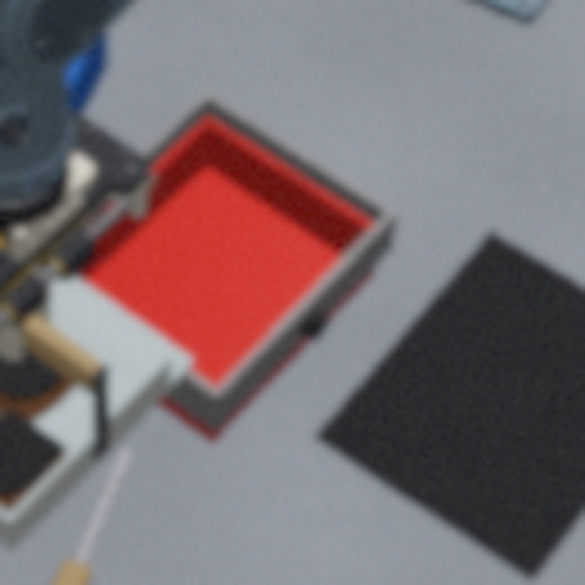

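The lip edge (crop about (185,365)) lies just over the far rim, parallel to it. I lower in fine steps and watch the force.

Call:
jog_arm:
  increments:
    - [1, [0, 0, 0.0015], [0, 0, 0]]
    - [1, [0, 0, 0.003], [0, 0, 0]]
    - [1, [0, 0, 0.0045], [0, 0, 0]]
    - [1, [0, 0, 0.006], [0, 0, 0]]
    - [1, [0, 0, 0.0075], [0, 0, 0]]
    - [1, [0, 0, 0.009], [0, 0, 0]]
    - [1, [0, 0, 0.01], [0, 0, 0]]
    - [1, [0, 0, 0.011], [0, 0, 0]]
    - [1, [0, 0, 0.012], [0, 0, 0]]
    - [1, [0, 0, 0.012], [0, 0, 0]]

```text
time: 9.05
tool_pos: [684.1, -24.7, 186.0]
tcp_rot: [-0.0, 0.759, 0.651, -0.0]
force: [0.5, -0.9, -7.2]
finger_gap: 13.7
gripper_force: 40.0
```

```bash
python3 - <<'E'
from h import *
goto([683.6,-23.5,184.6],-8.73)
E
```

```text
t 9.05 pos [684.1 -24.7 186. ] F [ 0.5 -0.9 -7.2] M [-0.02  0.05  0.  ] gap 13.7 q [-0.199, 0.537, 1.257, 0.0, 1.348, -0.045] err-from-level [0.01 0.   0.09]
shift [ 0.0028 -0.0016  0.0034] turn [-0.0002 -0.     -0.0014]
```

Call:
jog_arm:
  increments:
    - [1, [0, 0, 0.001], [0, 0, 0]]
    - [1, [0, 0, 0.002], [0, 0, 0]]
    - [1, [0, 0, 0.003], [0, 0, 0]]
    - [1, [0, 0, 0.004], [0, 0, 0]]
    - [1, [0, 0, 0.005], [0, 0, 0]]

```text
time: 9.47
tool_pos: [684.3, -24.8, 184.2]
tcp_rot: [0.0, 0.759, 0.651, 0.0]
force: [1.0, 0.6, -4.9]
finger_gap: 13.5
gripper_force: 40.0
```

Call:
jog_arm:
  increments:
    - [1, [0, 0, 0.001], [0, 0, 0]]
    - [1, [0, 0, 0.002], [0, 0, 0]]
    - [1, [0, 0, 0.003], [0, 0, 0]]
    - [1, [0, 0, 0.003], [0, 0, 0]]

```text
time: 9.8
tool_pos: [684.5, -24.8, 183.9]
tcp_rot: [0.001, 0.759, 0.651, 0.0]
force: [-0.4, -0.1, 0.5]
finger_gap: 13.9
gripper_force: 40.0
```

```bash
cat >> h.py <<'E'
RZ=None
def tcp2d(th,pre,R0=81.4,ds=0.):
    """TCP (bin x, z) at tip th deg; underside point s from the lip on the rim edge"""
    if th<=8: s=9.1+1.9*th/8; E=107.
    else: s=5+1.5*min((th-8)/12,1); E=101.
    s+=ds
    a=np.radians(th); b=np.radians(8)
    v=np.array([0,109.6])-np.array([-100+s*np.cos(b),8-s*np.sin(b)])
    return np.array([E+v[0]*np.cos(a)-v[1]*np.sin(a),R0+v[0]*np.sin(a)+v[1]*np.cos(a)-pre])
def table(th0,ths,pre=1.2,pre0=None,ds=0.,ds0=None):
    a=np.radians(th0); p0=tcp2d(th0,pre if pre0 is None else pre0,ds=ds if ds0 is None else ds0)
    Y=np.array([np.cos(a),np.sin(a)]);Zt=np.array([np.sin(a),-np.cos(a)])
    for th in ths:
        d=tcp2d(th,pre,ds=ds)-p0; print(th,'[1,[0,%.4f,%.4f],[%.4f,0,0]],'%(d@Y/400,d@Zt/400,-(th-th0)/60))
E
python3 - <<'E'
from h import *
goto([683.6,-23.5,184.6],-8.73); print(tcp2d(0,1.2))
table(0,range(1,11))
for t in(10,20,30,40):print();table(t,range(t+1,min(t+11,46)))
E
```

```text
t 9.8 pos [684.5 -24.8 183.9] F [-0.4 -0.1  0.5] M [0.09 0.61 0.01] gap 13.9 q [-0.199, 0.539, 1.26, -0.0, 1.342, -0.045] err-from-level [-0.09 -0.01  0.09]
shift [ 0.0029 -0.0028 -0.0018] turn [ 0.0015  0.0001 -0.0014]
[197.98856057 183.06647522]
1 [1,[0,-0.0051,-0.0040],[-0.0167,0,0]],
2 [1,[0,-0.0103,-0.0079],[-0.0333,0,0]],
3 [1,[0,-0.0155,-0.0117],[-0.0500,0,0]],
4 [1,[0,-0.0209,-0.0154],[-0.0667,0,0]],
5 [1,[0,-0.0262,-0.0190],[-0.0833,0,0]],
6 [1,[0,-0.0317,-0.0225],[-0.1000,0,0]],
7 [1,[0,-0.0372,-0.0259],[-0.1167,0,0]],
8 [1,[0,-0.0428,-0.0292],[-0.1333,0,0]],
9 [1,[0,-0.0481,-0.0326],[-0.1500,0,0]],
10 [1,[0,-0.0535,-0.0359],[-0.1667,0,0]],

11 [1,[0,-0.0048,-0.0041],[-0.0167,0,0]],
12 [1,[0,-0.0097,-0.0082],[-0.0333,0,0]],
13 [1,[0,-0.0146,-0.0121],[-0.0500,0,0]],
14 [1,[0,-0.0197,-0.0160],[-0.0667,0,0]],
15 [1,[0,-0.0248,-0.0198],[-0.0833,0,0]],
16 [1,[0,-0.0299,-0.0234],[-0.1000,0,0]],
17 [1,[0,-0.0351,-0.0270],[-0.1167,0,0]],
18 [1,[0,-0.0404,-0.0305],[-0.1333,0,0]],
19 [1,[0,-0.0458,-0.0339],[-0.1500,0,0]],
20 [1,[0,-0.0511,-0.0372],[-0.1667,0,0]],

21 [1,[0,-0.0045,-0
[... 332 characters left out ...]
0,-0.0334],[-0.1500,0,0]],
30 [1,[0,-0.0481,-0.0367],[-0.1667,0,0]],

31 [1,[0,-0.0045,-0.0040],[-0.0167,0,0]],
32 [1,[0,-0.0091,-0.0080],[-0.0333,0,0]],
33 [1,[0,-0.0137,-0.0119],[-0.0500,0,0]],
34 [1,[0,-0.0184,-0.0157],[-0.0667,0,0]],
35 [1,[0,-0.0232,-0.0194],[-0.0833,0,0]],
36 [1,[0,-0.0281,-0.0230],[-0.1000,0,0]],
37 [1,[0,-0.0330,-0.0266],[-0.1167,0,0]],
38 [1,[0,-0.0379,-0.0301],[-0.1333,0,0]],
39 [1,[0,-0.0430,-0.0334],[-0.1500,0,0]],
40 [1,[0,-0.0481,-0.0367],[-0.1667,0,0]],

41 [1,[0,-0.0045,-0.0040],[-0.0167,0,0]],
42 [1,[0,-0.0091,-0.0080],[-0.0333,0,0]],
43 [1,[0,-0.0137,-0.0119],[-0.0500,0,0]],
44 [1,[0,-0.0184,-0.0157],[-0.0667,0,0]],
45 [1,[0,-0.0232,-0.0194],[-0.0833,0,0]],
```

Call:
jog_arm:
  increments:
    - [1, [0, -0.005, -0.004], [-0.0167, 0, 0]]
    - [1, [0, -0.0103, -0.0079], [-0.0333, 0, 0]]
    - [1, [0, -0.0155, -0.0117], [-0.05, 0, 0]]
    - [1, [0, -0.021, -0.0154], [-0.0667, 0, 0]]
    - [1, [0, -0.026, -0.019], [-0.0833, 0, 0]]
    - [1, [0, -0.0317, -0.0225], [-0.1, 0, 0]]
    - [1, [0, -0.0372, -0.026], [-0.1167, 0, 0]]
    - [1, [0, -0.0428, -0.0292], [-0.1333, 0, 0]]
    - [1, [0, -0.048, -0.0326], [-0.15, 0, 0]]
    - [1, [0, -0.0535, -0.036], [-0.1667, 0, 0]]
  squeeze: 60

```text
time: 10.63
tool_pos: [664.1, -21.7, 199.0]
tcp_rot: [0.069, 0.756, 0.648, 0.059]
force: [4.5, -1.5, 5.4]
finger_gap: 13.6
gripper_force: 60.0
```

```bash
python3 - <<'E'
from h import *
goto([683.6,-23.5,184.6],-8.73); s=get_state()
e=np.array([np.cos(np.radians(-8.9)),np.sin(np.radians(-8.9))])
print((s['tool_pos'][:2]-[489,7])@e, s['tool_pos'][2], tcp2d(10,1.2))
E
```

```text
t 10.63 pos [664.1 -21.7 199. ] F [ 4.5 -1.5  5.4] M [-0.04 -0.21  0.01] gap 13.6 q [-0.205, 0.39, 1.475, 0.01, 1.097, -0.055] err-from-level [-10.35  -0.02   0.09]
shift [0.0031 0.0416 0.0442] turn [ 0.1725  0.0003 -0.0015]
177.42800879496357 199.0151737263105 [176.59131861 197.43806312]
```

Call:
jog_arm:
  increments:
    - [1, [0, -0.0045, -0.0051], [-0.0167, 0, 0]]
    - [1, [0, -0.0094, -0.01], [-0.0333, 0, 0]]
    - [1, [0, -0.0143, -0.014], [-0.05, 0, 0]]
    - [1, [0, -0.0194, -0.0178], [-0.0667, 0, 0]]
    - [1, [0, -0.0245, -0.0215], [-0.0833, 0, 0]]
    - [1, [0, -0.0296, -0.0251], [-0.1, 0, 0]]
    - [1, [0, -0.0348, -0.0287], [-0.1167, 0, 0]]
    - [1, [0, -0.04, -0.0322], [-0.1333, 0, 0]]
    - [1, [0, -0.0455, -0.0356], [-0.15, 0, 0]]
    - [1, [0, -0.0508, -0.0389], [-0.1667, 0, 0]]

```text
time: 11.47
tool_pos: [640.6, -18.0, 210.0]
tcp_rot: [0.133, 0.748, 0.641, 0.114]
force: [2.2, 0.2, 7.1]
finger_gap: 13.7
gripper_force: 60.0
```

```bash
cat > st.py <<'E'
from h import *
import sys
goto([683.6,-23.5,184.6],-8.73); s=get_state()
e=np.array([np.cos(np.radians(-8.9)),np.sin(np.radians(-8.9))])
print((s['tool_pos'][:2]-[489,7])@e, s['tool_pos'][2], tcp2d(float(sys.argv[1]),.5))
E
python3 st.py 20
```

```text
t 11.47 pos [640.6 -18.  210. ] F [2.2 0.2 7.1] M [-0.02  0.1   0.02] gap 13.7 q [-0.213, 0.257, 1.678, 0.027, 0.855, -0.073] err-from-level [-2.019e+01 -2.000e-02  8.000e-02]
shift [0.0029 0.0797 0.0968] turn [ 0.3365  0.0004 -0.0014]
153.68215497430415 209.95417865395572 [153.86205611 209.22335861]
```

Call:
jog_arm:
  increments:
    - [1, [0, -0.0042, -0.005], [-0.0167, 0, 0]]
    - [1, [0, -0.0086, -0.0093], [-0.0333, 0, 0]]
    - [1, [0, -0.0132, -0.0133], [-0.05, 0, 0]]
    - [1, [0, -0.0179, -0.0171], [-0.0667, 0, 0]]
    - [1, [0, -0.0227, -0.0208], [-0.0833, 0, 0]]
    - [1, [0, -0.0276, -0.0244], [-0.1, 0, 0]]
    - [1, [0, -0.0325, -0.028], [-0.1167, 0, 0]]
    - [1, [0, -0.0374, -0.0315], [-0.1333, 0, 0]]
    - [1, [0, -0.0425, -0.0348], [-0.15, 0, 0]]
    - [1, [0, -0.0476, -0.0381], [-0.1667, 0, 0]]

```text
time: 12.3
tool_pos: [617.1, -14.3, 217.1]
tcp_rot: [0.197, 0.733, 0.628, 0.169]
force: [-0.3, -0.1, 6.1]
finger_gap: 13.5
gripper_force: 60.0
```

```bash
python3 st.py 30
```

```text
t 12.3 pos [617.1 -14.3 217.1] F [-0.3 -0.1  6.1] M [-0.01  0.27 -0.  ] gap 13.5 q [-0.223, 0.142, 1.874, 0.061, 0.602, -0.111] err-from-level [-3.009e+01 -3.000e-02  8.000e-02]
shift [0.0027 0.1045 0.1544] turn [ 5.015e-01  4.000e-04 -1.300e-03]
129.85144707601296 217.07074990955044 [130.77584532 216.45323817]
```

Call:
jog_arm:
  increments:
    - [1, [0, -0.0041, -0.0047], [-0.0167, 0, 0]]
    - [1, [0, -0.0085, -0.0091], [-0.0333, 0, 0]]
    - [1, [0, -0.0131, -0.013], [-0.05, 0, 0]]
    - [1, [0, -0.0178, -0.0168], [-0.0667, 0, 0]]
    - [1, [0, -0.0226, -0.0205], [-0.0833, 0, 0]]
    - [1, [0, -0.0275, -0.0241], [-0.1, 0, 0]]
    - [1, [0, -0.0324, -0.0277], [-0.1167, 0, 0]]
    - [1, [0, -0.0373, -0.0312], [-0.1333, 0, 0]]
    - [1, [0, -0.0424, -0.0345], [-0.15, 0, 0]]
    - [1, [0, -0.0475, -0.0378], [-0.1667, 0, 0]]

```text
time: 13.13
tool_pos: [592.6, -10.4, 219.6]
tcp_rot: [0.26, 0.714, 0.612, 0.222]
force: [-1.6, 0.7, 5.4]
finger_gap: 13.6
gripper_force: 60.0
```

```bash
python3 st.py 40
```

```text
t 13.13 pos [592.6 -10.4 219.6] F [-1.6  0.7  5.4] M [-0.01  0.46 -0.02] gap 13.6 q [-0.237, 0.052, 2.068, 0.166, 0.33, -0.221] err-from-level [-3.997e+01 -3.000e-02  7.000e-02]
shift [0.0025 0.1199 0.2148] turn [ 6.662e-01  5.000e-04 -1.200e-03]
105.02528420057097 219.6403596028664 [106.78491054 219.56440117]
```

Call:
jog_arm:
  increments:
    - [1, [0, -0.0025, -0.003], [-0.0125, 0, 0]]
    - [1, [0, -0.005, -0.006], [-0.025, 0, 0]]
    - [1, [0, -0.0075, -0.009], [-0.0375, 0, 0]]
    - [1, [0, -0.0102, -0.0122], [-0.05, 0, 0]]
    - [1, [0, -0.0102, -0.0122], [-0.05, 0, 0]]
    - [1, [0, -0.0102, -0.0122], [-0.05, 0, 0]]

```text
time: 13.63
tool_pos: [586.1, -9.3, 219.6]
tcp_rot: [0.277, 0.707, 0.606, 0.237]
force: [-3.7, 0.3, -0.5]
finger_gap: 13.6
gripper_force: 60.0
```

```bash
python3 st.py 43; python3 - <<'E'
from h import *
p,d=imaging.capture('scene')
cv2.imwrite('pics/s3.png',cv2.resize(p[120:260,270:410],None,fx=4.2,fy=4.2,interpolation=2))
E
```

```text
t 13.63 pos [586.1  -9.3 219.6] F [-3.7  0.3 -0.5] M [ 0.13  1.75 -0.11] gap 13.6 q [-0.242, 0.034, 2.121, 0.247, 0.249, -0.304] err-from-level [-4.275e+01  1.000e-02  7.000e-02]
shift [0.0021 0.1214 0.2314] turn [ 7.126e-01 -1.000e-04 -1.200e-03]
98.47585566617477 219.60963246530193 [ 99.51984849 219.67712525]
```

View pics/s3.png

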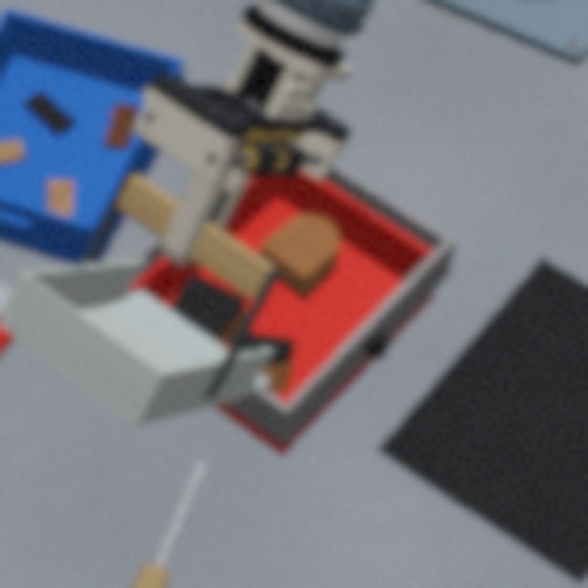

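The tray is tipped about 43° with the lip on the rim. One heel lies in the bin at (305,250), one is just past the lip at (280,360), and one has its top visible at (207,305) under or near the bar. I hold, then look again.

Call:
jog_arm:
  increments:
    - [1, [0, 0, 0], [0, 0, 0]]
    - [1, [0, 0, 0], [0, 0, 0]]
    - [1, [0, 0, 0], [0, 0, 0]]
    - [1, [0, 0, 0], [0, 0, 0]]
    - [1, [0, 0, 0], [0, 0, 0]]
    - [1, [0, 0, 0], [0, 0, 0]]

```text
time: 14.18
tool_pos: [586.6, -9.3, 219.7]
tcp_rot: [0.277, 0.707, 0.606, 0.237]
force: [-6.1, -0.3, -0.4]
finger_gap: 13.6
gripper_force: 60.0
```

```bash
python3 st.py 43; python3 - <<'E'
from h import *
p,d=imaging.capture('scene');W=cloud('scene',d)
for a,b in((207,305),(305,250),(280,360),(285,350),(190,330)):
    u,v=int(270+a/4.2),int(120+b/4.2);print((a,b),W[v,u].round())
q,_=imaging.capture('top')
A=cv2.resize(p[150:230,300:380],(560,560),interpolation=2)
cv2.imwrite('pics/s4.png',A)
E
```

```text
t 14.18 pos [586.6  -9.3 219.7] F [-6.1 -0.3 -0.4] M [ 0.18  2.01 -0.08] gap 13.6 q [-0.242, 0.035, 2.12, 0.247, 0.25, -0.304] err-from-level [-4.275e+01  1.000e-02  6.000e-02]
shift [0.0019 0.1205 0.2309] turn [ 7.124e-01 -1.000e-04 -1.000e-03]
98.90386938854063 219.71267767848252 [ 99.51984849 219.67712525]
(207, 305) [526. -36.  43.]
(305, 250) [436.   2.  40.]
(280, 360) [551.  44.  58.]
(285, 350) [539.  42.  53.]
(190, 330) [579. -19.  85.]
```

View pics/s4.png

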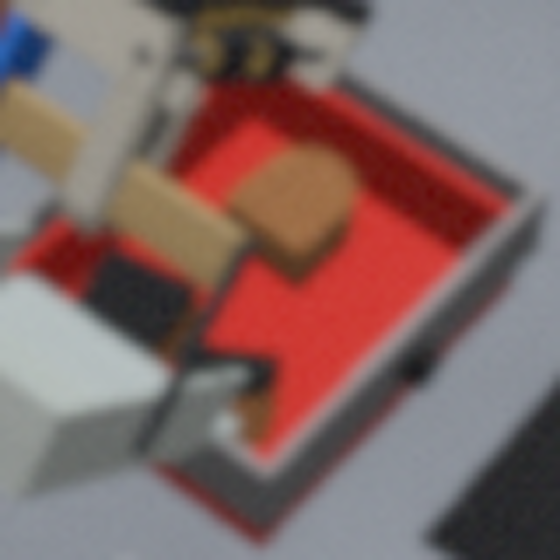

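Call:
jog_arm:
  increments:
    - [1, [0, 0, 0], [0, 0, 0]]
    - [1, [0, 0, 0], [0, 0, 0]]
    - [1, [0, 0, 0], [0, 0, 0]]
    - [1, [0, 0, 0], [0, 0, 0]]
    - [1, [0, 0, 0], [0, 0, 0]]
    - [1, [0, 0, 0], [0, 0, 0]]
    - [1, [0, 0, 0], [0, 0, 0]]
    - [1, [0, 0, 0], [0, 0, 0]]

```text
time: 14.95
tool_pos: [586.5, -9.3, 219.7]
tcp_rot: [0.276, 0.707, 0.606, 0.237]
force: [-6.5, -0.4, -0.8]
finger_gap: 13.4
gripper_force: 60.0
```

```bash
python3 st.py 43; python3 - <<'E'
from h import *
p,d=imaging.capture('scene');W=cloud('scene',d)
for a,b in((207,305),(305,250),(280,360),(285,350)):
    u,v=int(270+a/4.2),int(120+b/4.2);print((a,b),W[v,u].round())
table(43,[42,41,39.5,38,36.5,35,33.5,32,30.5,29],pre=-1,pre0=.5)
print();table(29,[27,25,23,21,19,17,15,13,11,9],pre=-2,pre0=-1)
print();table(9,[7.5,6,4.5,3,2,1,0,0],pre=-5,pre0=-2)
E
```

```text
t 14.95 pos [586.5  -9.3 219.7] F [-6.5 -0.4 -0.8] M [ 0.14  2.04 -0.06] gap 13.4 q [-0.242, 0.035, 2.12, 0.247, 0.25, -0.304] err-from-level [-4.274e+01  1.000e-02  6.000e-02]
shift [0.0019 0.1206 0.2309] turn [ 7.124e-01 -1.000e-04 -1.000e-03]
98.86925953638878 219.68577374254605 [ 99.51984849 219.67712525]
(207, 305) [524. -37.  39.]
(305, 250) [432.  -0.  34.]
(280, 360) [556.  47.  67.]
(285, 350) [539.  41.  53.]
42 [1,[0,0.0070,0.0014],[0.0167,0,0]],
41 [1,[0,0.0114,0.0056],[0.0333,0,0]],
39.5 [1,[0,0.0178,0.0120],[0.0583,0,0]],
38 [1,[0,0.0240,0.0186],[0.0833,0,0]],
36.5 [1,[0,0.0301,0.0254],[0.1083,0,0]],
35 [1,[0,0.0359,0.0323],[0.1333,0,0]],
33.5 [1,[0,0.0416,0.0394],[0.1583,0,0]],
32 [1,[0,0.0472,0.0466],[0.1833,0,0]],
30.5 [1,[0,0.0525,0.0540],[0.2083,0,0]],
29 [1,[0,0.0576,0.0615],[0.2333,0,0]],

27 [1,[0,0.0100,0.0061],[0.0333,0,0]],
25 [1,[0,0.0185,0.0148],[0.0667,0,0]],
23 [1,[0,0.0267,0.0237],[0.1000,0,0]],
21 [1,[0,0.0346,0.0329],[0.1333,0,0]],
19 [1,[0,0.0425,0.0424],[0.1667,0,0]],
17 [1,[0,0.0503,0.0524],[0.2000,0,0]],
15 [1,[0,0.0577,0.0626],[0.2333,0,0]],
13 [1,[0,0.0648,0.0731],[0.2667,0,0]],
11 [1,[0,0.0715,0.0839],[0.3000,0,0]],
9 [1,[0,0.0778,0.0949],[0.3333,0,0]],

7.5 [1,[0,0.0084,-0.0011],[0.0250,0,0]],
6 [1,[0,0.0158,0.0051],[0.0500,0,0]],
4.5 [1,[0,0.0230,0.0116],[0.0750,0,0]],
3 [1,[0,0.0301,0.0183],[0.1000,0,0]],
2 [1,[0,0.0346,0.0229],[0.1167,0,0]],
1 [1,[0,0.0392,0.0276],[0.1333,0,0]],
0 [1,[0,0.0436,0.0323],[0.1500,0,0]],
0 [1,[0,0.0436,0.0323],[0.1500,0,0]],
```

Call:
jog_arm:
  increments:
    - [1, [0, 0.007, 0.0014], [0.0167, 0, 0]]
    - [1, [0, 0.0114, 0.0056], [0.0333, 0, 0]]
    - [1, [0, 0.0178, 0.012], [0.0583, 0, 0]]
    - [1, [0, 0.024, 0.0186], [0.0833, 0, 0]]
    - [1, [0, 0.03, 0.0254], [0.1083, 0, 0]]
    - [1, [0, 0.036, 0.0323], [0.1333, 0, 0]]
    - [1, [0, 0.0416, 0.0394], [0.1583, 0, 0]]
    - [1, [0, 0.0472, 0.0466], [0.1833, 0, 0]]
    - [1, [0, 0.0525, 0.054], [0.2083, 0, 0]]
    - [1, [0, 0.0576, 0.0615], [0.2333, 0, 0]]

```text
time: 15.83
tool_pos: [621.2, -15.0, 218.3]
tcp_rot: [0.189, 0.736, 0.63, 0.162]
force: [0.3, -0.2, -5.1]
finger_gap: 13.5
gripper_force: 60.0
```

```bash
python3 st.py 29
```

```text
t 15.83 pos [621.2 -15.  218.3] F [ 0.3 -0.2 -5.1] M [ 0.09  0.67 -0.02] gap 13.5 q [-0.222, 0.155, 1.845, 0.055, 0.64, -0.103] err-from-level [-2.885e+01 -2.000e-02  1.000e-01]
shift [0.0031 0.0972 0.1497] turn [ 4.808e-01  3.000e-04 -1.700e-03]
134.01499637512916 218.27459335935407 [133.13704052 215.9129326 ]
```

Call:
jog_arm:
  increments:
    - [1, [0, 0.01, 0.0061], [0.0333, 0, 0]]
    - [1, [0, 0.0185, 0.0148], [0.0667, 0, 0]]
    - [1, [0, 0.0267, 0.0237], [0.1, 0, 0]]
    - [1, [0, 0.0346, 0.0329], [0.1333, 0, 0]]
    - [1, [0, 0.0425, 0.0424], [0.1667, 0, 0]]
    - [1, [0, 0.0503, 0.0524], [0.2, 0, 0]]
    - [1, [0, 0.0577, 0.0626], [0.2333, 0, 0]]
    - [1, [0, 0.0648, 0.073], [0.2667, 0, 0]]
    - [1, [0, 0.0715, 0.084], [0.3, 0, 0]]
    - [1, [0, 0.0778, 0.095], [0.3333, 0, 0]]

```text
time: 16.67
tool_pos: [666.9, -22.1, 200.1]
tcp_rot: [0.059, 0.757, 0.649, 0.051]
force: [0.2, 0.1, -4.2]
finger_gap: 13.7
gripper_force: 60.0
```

Call:
jog_arm:
  increments:
    - [1, [0, 0.0084, -0.0011], [0.025, 0, 0]]
    - [1, [0, 0.0158, 0.005], [0.05, 0, 0]]
    - [1, [0, 0.023, 0.0116], [0.075, 0, 0]]
    - [1, [0, 0.03, 0.0183], [0.1, 0, 0]]
    - [1, [0, 0.0346, 0.0229], [0.1167, 0, 0]]
    - [1, [0, 0.0392, 0.0276], [0.1333, 0, 0]]
    - [1, [0, 0.0436, 0.0323], [0.15, 0, 0]]
    - [1, [0, 0.0436, 0.0323], [0.15, 0, 0]]

```text
time: 17.33
tool_pos: [685.8, -25.2, 190.0]
tcp_rot: [-0.0, 0.759, 0.651, -0.0]
force: [-0.1, -1.2, -4.4]
finger_gap: 13.7
gripper_force: 60.0
```

```bash
python3 - <<'E'
from h import *
goto([683.6,-23.5,240],-8.73)
goto([456.2,253.6,240],1.57)
p,d=imaging.capture('scene')
cv2.imwrite('pics/s5.png',cv2.resize(p[130:260,260:400],(700,650)[:2] if 0 else (630,585),interpolation=2))
E
```

```text
t 17.33 pos [685.8 -25.2 190. ] F [-0.1 -1.2 -4.4] M [-0.07 -0.08 -0.11] gap 13.7 q [-0.199, 0.538, 1.245, -0.0, 1.36, -0.045] err-from-level [ 0.07 -0.    0.1 ]
shift [ 0.0032 -0.0062 -0.1249] turn [-0.0011  0.     -0.0016]
t 17.33 pos [685.8 -25.2 190. ] F [-0.1 -1.2 -4.4] M [-0.07 -0.08 -0.11] gap 13.7 q [-0.199, 0.538, 1.245, -0.0, 1.36, -0.045] err-from-level [ 0.07  0.   10.4 ]
shift [ 0.6005 -0.6743 -0.1241] turn [-1.100e-03 -1.000e-04 -1.733e-01]
```

View pics/s5.png

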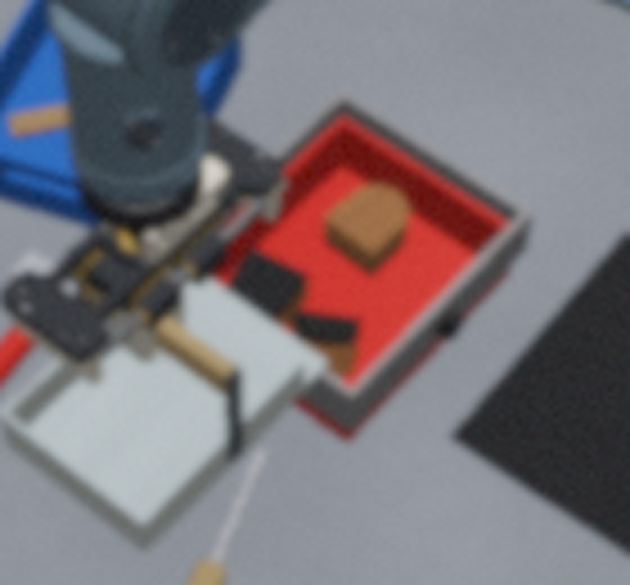

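The tray is empty and level, and all three heels are in the red bin at (370,220), (270,280) and (325,335). I return it to the mat.

Call:
jog_arm:
  increments:
    - [1, [0, 0, -0.01], [0, 0, 0]]
    - [1, [0, 0, -0.03], [0, 0, 0]]
    - [1, [0, 0, -0.06], [0, 0, 0]]
    - [1, [0.01, -0.012, -0.09], [0, 0, -0.003]]
    - [1, [0.035, -0.04, -0.11], [0, 0, -0.01]]
    - [1, [0.08, -0.09, -0.122], [0, 0, -0.023]]
    - [1, [0.14, -0.157, -0.124], [0, 0, -0.04]]
    - [1, [0.2, -0.225, -0.124], [0, 0, -0.058]]
    - [1, [0.25, -0.28, -0.124], [0, 0, -0.072]]
    - [1, [0.28, -0.314, -0.124], [0, 0, -0.08]]

```text
time: 18.22
tool_pos: [575.0, 108.5, 242.4]
tcp_rot: [-0.0, 0.73, 0.683, 0.001]
force: [1.1, 0.1, -4.6]
finger_gap: 13.9
gripper_force: 60.0
```

```bash
python3 - <<'E'
from h import *
goto([456,253.6,237],1.57)
E
```

```text
t 18.22 pos [575.  108.5 242.4] F [ 1.1  0.1 -4.6] M [-0.02 -0.02  0.01] gap 13.9 q [-0.005, 0.322, 1.451, 0.002, 1.368, 0.062] err-from-level [-0.04  0.09  5.4 ]
shift [ 0.3421 -0.3211  0.0138] turn [ 0.0007 -0.0014 -0.09  ]
```

Call:
jog_arm:
  increments:
    - [1, [0.02, -0.019, 0], [0, 0, -0.005]]
    - [1, [0.055, -0.052, 0], [0, 0, -0.014]]
    - [1, [0.1, -0.094, 0.002], [0, 0, -0.026]]
    - [1, [0.155, -0.145, 0.005], [0, 0, -0.041]]
    - [1, [0.21, -0.197, 0.008], [0, 0, -0.055]]
    - [1, [0.26, -0.244, 0.011], [0, 0, -0.068]]
    - [1, [0.3, -0.281, 0.013], [0, 0, -0.079]]
    - [1, [0.325, -0.305, 0.014], [0, 0, -0.085]]
    - [1, [0.342, -0.321, 0.014], [0, 0, -0.09]]
    - [1, [0.342, -0.321, 0.014], [0, 0, -0.09]]

```text
time: 19.05
tool_pos: [459.1, 251.4, 235.5]
tcp_rot: [0.0, 0.698, 0.716, 0.0]
force: [0.3, 0.4, -4.2]
finger_gap: 13.8
gripper_force: 60.0
```

Call:
jog_arm:
  increments:
    - [1, [0, 0, 0], [0, 0, 0]]
    - [1, [0, 0, 0], [0, 0, 0]]
    - [1, [0, 0, 0], [0, 0, 0]]

```text
time: 19.3
tool_pos: [460.7, 249.6, 235.1]
tcp_rot: [0.0, 0.699, 0.715, 0.0]
force: [-0.4, 0.5, -5.1]
finger_gap: 13.4
gripper_force: 60.0
```

```bash
python3 - <<'E'
from h import *
goto([456,253.6,119],1.57)
E
```

```text
t 19.3 pos [460.7 249.6 235.1] F [-0.4  0.5 -5.1] M [-0.07 -0.05  0.02] gap 13.4 q [0.284, 0.218, 1.61, -0.001, 1.313, 0.261] err-from-level [-0.04 -0.02  0.27]
shift [ 0.0104 -0.0117  0.2901] turn [ 0.0007  0.0004 -0.0045]
```

Call:
jog_arm:
  increments:
    - [1, [0.003, -0.004, 0.01], [0, 0, -0.002]]
    - [1, [0.007, -0.008, 0.03], [0, 0, -0.004]]
    - [1, [0.01, -0.0117, 0.065], [0, 0, -0.0045]]
    - [1, [0.0104, -0.0117, 0.11], [0, 0, -0.0045]]
    - [1, [0.0104, -0.0117, 0.16], [0, 0, -0.0045]]
    - [1, [0.0104, -0.0117, 0.21], [0, 0, -0.0045]]
    - [1, [0.0104, -0.0117, 0.25], [0, 0, -0.0045]]
    - [1, [0.0104, -0.0117, 0.272], [0, 0, -0.0045]]
    - [1, [0.0104, -0.0117, 0.282], [0, 0, -0.0045]]
    - [1, [0.0104, -0.0117, 0.286], [0, 0, -0.0045]]

```text
time: 20.13
tool_pos: [454.7, 254.3, 119.9]
tcp_rot: [-0.0, 0.697, 0.717, -0.001]
force: [-0.3, -0.4, -4.4]
finger_gap: 13.3
gripper_force: 60.0
```

Call:
jog_arm:
  increments:
    - [1, [0, 0, 0.002], [0, 0, 0]]
    - [1, [0, 0, 0.004], [0, 0, 0]]
    - [1, [0, 0, 0.005], [0, 0, 0]]
    - [1, [0, 0, 0.006], [0, 0, 0]]
    - [1, [0, 0, 0.007], [0, 0, 0]]
    - [1, [0, 0, 0.008], [0, 0, 0]]
    - [1, [0, 0, 0.009], [0, 0, 0]]
    - [1, [0, 0, 0.01], [0, 0, 0]]

```text
time: 20.8
tool_pos: [454.9, 254.5, 116.7]
tcp_rot: [0.0, 0.697, 0.717, 0.0]
force: [-0.3, 0.2, -4.6]
finger_gap: 13.3
gripper_force: 60.0
```

```bash
python3 - <<'E'
from h import *
goto([456,253.6,115.3],1.57)
E
```

```text
t 20.8 pos [454.9 254.5 116.7] F [-0.3  0.2 -4.6] M [-0.05 -0.04 -0.02] gap 13.3 q [0.296, 0.33, 1.775, -0.0, 1.036, 0.267] err-from-level [-0.02  0.   -0.09]
shift [-0.0024  0.0026  0.0036] turn [ 0.0003 -0.      0.0014]
```

Call:
jog_arm:
  increments:
    - [1, [0, 0, 0.001], [0, 0, 0]]
    - [1, [0, 0, 0.002], [0, 0, 0]]
    - [1, [0, 0, 0.003], [0, 0, 0]]
    - [1, [0, 0, 0.004], [0, 0, 0]]
    - [1, [0, 0, 0.004], [0, 0, 0]]

```text
time: 21.22
tool_pos: [455.0, 254.5, 115.6]
tcp_rot: [0.0, 0.697, 0.717, 0.0]
force: [-1.9, -0.4, 2.3]
finger_gap: 13.8
gripper_force: 60.0
```

Call:
jog_arm:
  increments:
    - [0.6, [0, 0, 0], [0, 0, 0]]
    - [0.5, [0, 0, 0], [0, 0, 0]]
    - [0.4, [0, 0, 0], [0, 0, 0]]
    - [0.2, [0, 0, 0], [0, 0, 0]]
    - [0, [0, 0, 0], [0, 0, 0]]
    - [0, [0, 0, 0], [0, 0, 0]]
    - [0, [0, 0, 0], [0, 0, 0]]
    - [0, [0, 0, 0], [0, 0, 0]]
    - [0, [0, 0, 0], [0, 0, 0]]
    - [0, [0, 0, 0], [0, 0, 0]]

```text
time: 22.05
tool_pos: [454.9, 254.5, 115.0]
tcp_rot: [0.0, 0.697, 0.717, 0.0]
force: [0.0, 0.0, 0.6]
finger_gap: 46.9
gripper_force: 0.0
```

Call:
jog_arm:
  increments:
    - [0, [0, 0, -0.02], [0, 0, 0]]
    - [0, [0, 0, -0.06], [0, 0, 0]]
    - [0, [0, 0, -0.11], [0, 0, 0]]
    - [0, [0, 0, -0.17], [0, 0, 0]]
    - [0, [0, 0, -0.23], [0, 0, 0]]
    - [0, [0, 0, -0.28], [0, 0, 0]]
    - [0, [0, 0, -0.32], [0, 0, 0]]
    - [0, [0, 0, -0.34], [0, 0, 0]]
    - [0, [0, 0, -0.35], [0, 0, 0]]
    - [0, [0, 0, -0.35], [0, 0, 0]]

```text
time: 22.88
tool_pos: [455.1, 254.6, 255.8]
tcp_rot: [0.0, 0.697, 0.717, 0.001]
force: [0.2, 0.1, 0.3]
finger_gap: 46.5
gripper_force: 0.0
```

```bash
python3 - <<'E'
from h import *
goto([456,253.6,115.3],1.57)
p,d=imaging.capture('scene')
cv2.imwrite('pics/s6.png',cv2.resize(p[130:270,250:460],(780,520),interpolation=2))
E
```

```text
t 22.88 pos [455.1 254.6 255.8] F [0.2 0.1 0.3] M [-0.03 -0.09 -0.  ] gap 46.5 q [0.296, 0.198, 1.584, -0.0, 1.358, 0.267] err-from-level [-0.09  0.02 -0.08]
shift [-0.0026  0.0017  0.3512] turn [ 0.0014 -0.0003  0.0014]
```

View pics/s6.png

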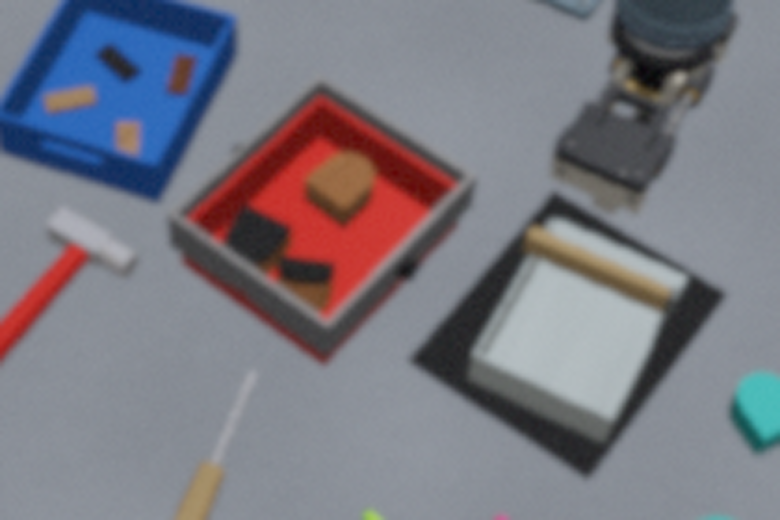

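The empty tray stands level on its mat at (580,330). The three heels are inside the red bin at (340,185), (258,235) and (308,280), and nothing else has moved.

```bash
python3 -c "
from bench import ctrl
print(ctrl.hand_in())"
```

```text
the job is handed in; nothing more can be done
None
```

The job is handed in: all three heels are in the red bin (one leaning on its side), the tray was held tipped at about 43° with its lip on the rim for over a second, and it now stands empty, level and released on its mat.

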